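# Set the polariscope ring to its index clip and take the reading

## Robot

A 6-joint arm with a two-finger parallel gripper is mounted at the origin on a cart in front of the work surface, level with it; the furniture and walls round the work are solid. World frame = base frame: x ahead of the robot, y to its left, z up, the work surface at z = 0. Lengths are in mm, angles in rad, forces in N, time in s.
With the tool pointing down it reaches from about 350 to 975 mm from the base axis. Payload 7.1 kg.
Tool frame: the origin (TCP) lies between the finger pads; the fingertips stand 14 mm ahead of it and the grasp point (between the pads) lies 5 mm behind it (ctrl.tcp_to_tips is the distance from the TCP to the fingertips, in mm); z points along the fingers, y is the line along which they close (so a half turn about z gives the same grasp; the last joint's range is limited). The gripper opens to 88 mm and grips with 3 to 60 N. Pads are 20 mm wide; open, the fingers measure 115 mm over their backs; the gripper's body (75 mm by 178 mm) begins 61 mm behind the grasp point.
Start: joints at [-1.23, 0.423, 1.63, -0, 1.089, -0.019], TCP at [220.071, -584.956, 236.675] pointing down, gripper open.
Joint ranges: [-3, 3], [-0.9, 2.11], [0.09, 2.58], [-1.31, 4.45], [0.11, 2.69], [-2.54, 2.54]. Speed limits (rad/s): [2.39, 2.39, 3.01, 3.14, 3.14, 3.14].

## Interface

Orientations are given as a rotation vector (axis times angle).
In Python, from workcell import ctrl gives the robot as it stands.
- The arm moves only by the tool apply_moves, never from a script. Its argument "series" is a list that holds one entry, the list of rows, each a list of 7 numbers: the shift along the tool's x, y, z in cm, then the turn, a rotation vector about the tool's x, y, z in degrees, then the opening, from 0 (shut) to 1 (fully open). A call has 1 to 12 rows; each row shifts and turns the commanded pose from where the row before left it, along the tool's axes as they then stand; what a row does not reach is not made up. A row lasts 1/10 s, in which the tool goes at most 50 mm and 8.59 degrees, less where a joint would pass 70% of its speed; a pose out of reach is approached as far as the arm can. A call with a gripper value outside its range is refused whole. The fingers move at their own pace and stop on an object; the grip force is fixed at half the most. Time passes only in rows, so rows that do not move let the fingers close. It gives the time, the measured TCP pose, the force and the opening at its end, in the units of the state.
- ctrl.get_obs(): the state, without advancing time (a new reading comes with each control period).
- ctrl.get_image(name): name is "scene" or "top" or "wrist"; returns a dict with "img" (384x512x3 uint8, blue, green, red), "K" (3x3 intrinsics, pixels), "cam_to_world" (4x4, takes a point from camera to world coordinates). Camera axes: x right, y down, z forward; pixel columns grow to the right and rows downward; lengths in mm; the calibration is good to about 2 mm. A picture is of the moment at which its call begins. There is no depth.
- ctrl.close_job(): hands the job in, once; it reports no verdict.
The state is a dict: "t": time; "qpos": joint angles; "qvel": joint speeds; "joint_torque": joint torques, N m; "ee_pos": TCP position; "orientation": TCP orientation; "ft_force": force on the tool from outside, world axes, zero at the start; "moment": the same for the moment, N m; "width": finger opening in mm.
Only numpy, scipy, OpenCV 4.12 (cv2) and the standard library are available. Lean on these libraries where they do the work, as an engineer would, in place of code of your own. Each camera call takes 0.05 s, during which the arm holds its last target. There are 200 camera calls.

## Task

On the small bench polariscope, push the upright lever of the polarizer ring around, either way, until the ring's pointer stands at the scale position marked by the index clip, then press the read button on the corner of the housing fully down and let it go. Only push: do not pinch the lever or lift the ring, leave the index clip, the dish on the window, the crucible and the stopper alone, and do not press the button before the ring is set.

Things in the scene. Friction and masses are not known exactly. Their poses are not given: they have to be found in the camera images.
- polariscope: Bench polariscope, fixed: grey box 230 x 230 mm, deck 46 mm above the worktop. Origin: centre of its underside, on the ring's axis; z up; -x side roughly to the robot. On the deck, round the axis: hub 96 mm across with a white window 60 mm above the worktop; aluminium ring, inner diameter 100, outer 144 mm, top at 58 mm; dark scale plate, graduated every 15 degrees.
- ring (a joint): Turn of the polarizer ring about the vertical axis through the polariscope's origin, rad, counter-clockwise from above; at 0 the lever and pointer point along the polariscope's -x. It turns past a full turn either way without a stop, needs about 2.5 N at the lever and stays where it is left.
- ring_lift (a joint): Height of the ring above its seat, m; 0 is seated. The ring just rests on its seat by its weight of about 0.4 kg and could be lifted out.
- lever (a point): Centre of the ring's upright lever: a flat steel tab standing on the ring, 28 mm along the radius (51 to 79 mm from the axis), 12 mm thick across it (along the arc), from 57 to 87 mm above the worktop; this point lies 65 mm from the axis and 72 mm above the worktop. The tab's two flat faces are pushed along the arc.
- lever_a: One 6 mm half of the lever tab, with the face that looks clockwise (seen from above). Origin at the middle of the tab's foot, 65 mm from the axis.
- lever_b: The other 6 mm half of the lever tab, with the face that looks counter-clockwise (seen from above). Same origin as lever_a.
- pointer (a point): Tip of the ring's pointer, a thin steel blade on the outer edge of the ring in line with the lever, 84 mm from the axis, 50 mm above the worktop.
- index (a point): Point on the scale marked by the index clip: 84 mm from the axis, 50 mm above the worktop, just inward of the clip's nose. The clip is a small stiff aluminium block on the outer edge of the scale, 12 mm wide, 86 to 103 mm from the axis, top at 57 mm, its nose pointing to the axis, on the half of the scale nearer the robot. The pointer passes freely in front of it.
- read_button_top (a point): Centre of the top of the grey read button, a round spring push button 24 mm across in a black housing on the deck, at the polariscope's (-x, +y) corner. Pressed straight down; full travel 6 mm at about 5 N; springs back.
- read_button (a joint): Travel of the read button, m; 0 is up, 0.006 fully down.
- petri: Clear shallow glass dish, 68 mm across and 16 mm high, standing loose on the hub's window. Origin at the centre of its underside.
- crucible: Small cream porcelain crucible, 46 mm across, 36 mm high, loose on the worktop on the polariscope's -y side. Origin at the centre of its underside.
- stopper: Dark red rubber stopper, 32 mm across, 26 mm high, loose on the worktop on the polariscope's +y side. Origin at the centre of its underside.

How it is judged (in metres and radians):
On the way, in this order (a step that is already met when the one before it is completed fails the run):
1. the pointer stands at the index clip, within 5 mm along the scale (horizontal distance between pointer and index below 0.005 m), for 0.3 s.
2. the read button is pressed down, at least 4.5 of its 6 mm (value of joint read_button above 0.0045 m), for 0.05 s.
At the end, for the whole second after the job is handed in: The pointer is at rest within 5 mm (about 3 degrees) of the index point, the ring is seated, and the read button has been pressed after that and is up again (horizontal distance between pointer and index below 0.005 m and value of joint read_button below 0.0015 m and value of joint ring_lift below 0.002 m and velocity of joint ring between -0.02 and 0.02 rad/s); the robot touches nothing.
It fails at once if the read button is pressed (over 3 mm) while the pointer is more than 6 mm from the index point (value of joint read_button above 0.003 m and horizontal distance between pointer and index above 0.006 m).
It fails at once if the lever is pinched: the fingers press on both of its halves at once (over 2 N each) (contact force between the fingers and lever_a above 2 N and contact force between the fingers and lever_b above 2 N).
It fails at once if the ring is lifted more than 5 mm off its seat (value of joint ring_lift above 0.005 m).
It fails at once if the index clip is moved by more than 4 mm (distance of index from where it was at the start of the episode above 0.004 m).
It fails at once if the dish, the crucible or the stopper is moved by more than 15 mm (distance of any of petri, crucible, stopper from where it was at the start of the episode above 0.015 m).
It also fails if it takes over 58 s, if anything falls off the work surface, if the arm or the gripper's body presses on something with over 40 N, if the wrist force passes 120 N, or if a joint passes its speed limit or range.

## Working session

There is one attempt and no reset: what is moved stays moved. The work goes in short steps, Python scripts to look and compute and a tool call to move; the robot and the scene stay as the last step left them, time stands still between calls to the robot, and variables do not carry over. Pictures are saved under pics/ and viewed, on a budget of 10 in all, crops included, one or two more only if the job needs it, and the job is handed in when it is done.

Besides the shell and the picture viewer there is one more tool, called after "Request:" as name(argument=value, ...), one argument or row to a line, values as JSON. apply_moves: Moves the arm, as the interface text tells. Its arguments: {"type":"object","properties":{"series":{"type":"array","items":{"type":"array","items":{"type":"array","items":{"type":"number"}}}}},"required":["series"]}

```bash
mkdir -p pics; ls
cat > h.py <<'E'
import numpy as np, cv2, json
from workcell import ctrl
from scipy.spatial.transform import Rotation as R
def snap(name,fn):
    d=ctrl.get_image(name); cv2.imwrite(f'pics/{fn}.png',d['img'])
    np.savez(f'{fn}.npz',K=d['K'],T=d['cam_to_world'],img=d['img']); return d
def load(fn): return np.load(f'{fn}.npz')
def p2w(d,u,v,z):
    T=np.array(d['T']);r=T[:3,:3]@np.linalg.inv(d['K'])@[u,v,1];o=T[:3,3]
    return o+r*(z-o[2])/r[2]
def w2p(d,p):
    T=np.linalg.inv(d['T']);q=d['K']@(T[:3,:3]@np.array(p)+T[:3,3]);return q[:2]/q[2]
E
python3 - <<'E'
from h import *
o=ctrl.get_obs();print({k:np.round(v,3) for k,v in o.items()})
snap('top','top0');snap('scene','scene0')
print(ctrl.tcp_to_tips)
E
```

```text
pics
{'t': np.float64(0.0), 'qpos': array([-1.23 ,  0.424,  1.631, -0.   ,  1.089, -0.019]), 'qvel': array([-0.   , -0.   , -0.001, -0.001,  0.   ,  0.002]), 'joint_torque': array([ 2.0000e-03, -5.4462e+01, -2.7367e+01,  6.5000e-02,  2.3000e-02,
       -0.0000e+00]), 'ee_pos': array([ 219.894, -584.465,  235.902]), 'orientation': array([-3.089, -0.562,  0.   ]), 'ft_force': array([-0.653,  0.088, -0.368]), 'moment': array([-0.033, -0.016,  0.084]), 'width': np.float64(88.098)}
14.0
```

View pics/top0.png

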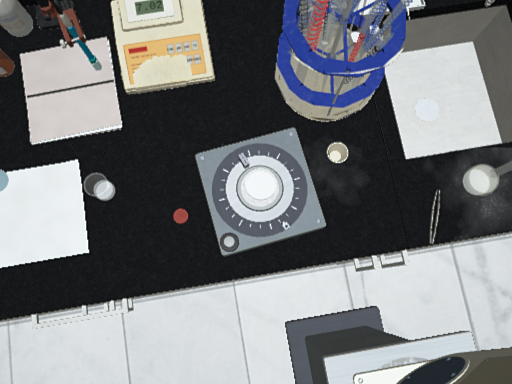

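View pics/scene0.png

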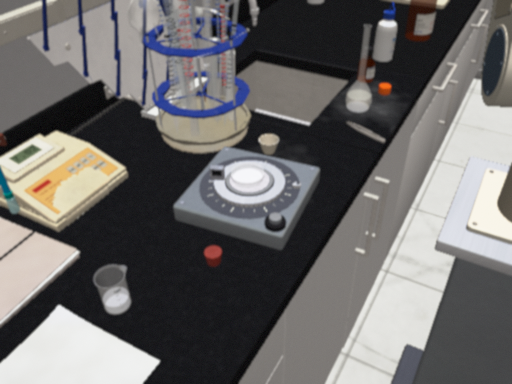

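The top view shows the box (corners about (196,155), (295,128), (326,226), (222,255)), the lever near (243,159), a clip near (286,225), the button at (229,241), the crucible at (337,153) and the stopper at (181,216). I'll enlarge it next and measure.

Run:
```python
from h import *
d=load('top0')
c=[p2w(d,u,v,46) for u,v in [(196,155),(295,128),(326,226),(222,255)]]
print(np.round(c),np.mean(c,0)); 
print([np.linalg.norm(c[i]-c[i-1]) for i in range(4)])
print('btn',p2w(d,229,240,60),'clip',p2w(d,286,225,57),'lever',p2w(d,242,158,87), 'hub',p2w(d,260.5,184,76),'cruc',p2w(d,337,152,36),'stop',p2w(d,181,215,26),'cam',d['T'][:3,3])
cv2.imwrite('pics/c0.png',cv2.resize(d['img'][115:265,185:345],None,fx=4,fy=4,interpolation=cv2.INTER_CUBIC))
```

```text
[[615. 355.  46.]
 [640. 132.  46.]
 [416. 108.  46.]
 [393. 333.  46.]] [515.82174918 231.82177748  46.        ]
[np.float64(223.17599591330267), np.float64(224.4371183142385), np.float64(224.89411539274184), np.float64(226.1634031254139)]
btn [419.63338153 313.17398471  60.        ] clip [430.86106401 191.50099982  57.        ] lever [580.11006358 258.94131527  87.        ] hub [521.6611393 229.9344175  76.       ] cruc [573.13569101  49.5377016   36.        ] stop [493.71003708 407.44931644  26.        ] cam [ 318.08349031  286.81231547 1018.35267826]
```

View pics/c0.png

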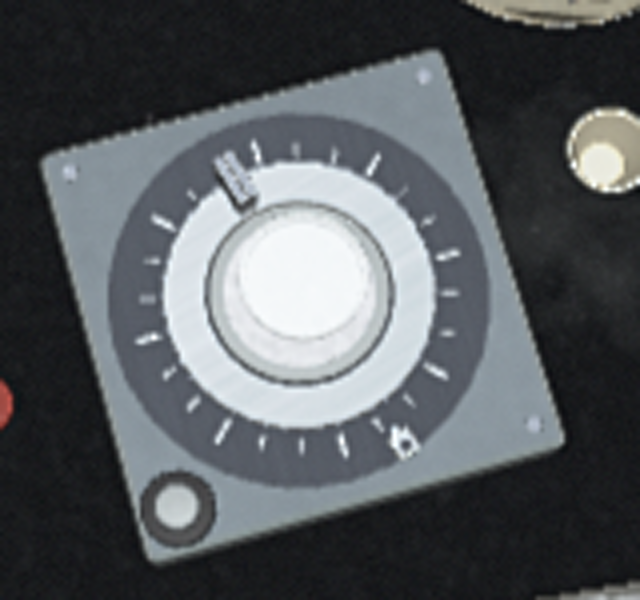

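Run:
```python
from h import *
d=load('top0')
for u,v in [(276,85),(300,110),(335,118),(285,60)]:
    print(u,v,[np.round(p2w(d,u,v,z)[:2]) for z in (0,150,250)])
f=lambda u,v:(185+u/4-.375,115+v/4-.375)
for n,(u,v),z in [('ringc',(299,293),58),('scalec',(299,301),49),('hub',(300,292),60),('btn',(179,507),62),('clip nose',(398,431),57),('clip',(404,442),57),('lev in',(247,205),87),('lev out',(222,158),87)]:
    p=p2w(d,*f(u,v),z);q=p[:2]-[516,232];print(n,np.round(p,1),np.round(np.hypot(*q)),np.degrees(np.arctan2(q[1],q[0])))
print(R.from_rotvec(ctrl.get_obs()['orientation']).as_matrix().round(3))
```

```text
276 85 [array([766., 149.]), array([700., 169.]), array([656., 183.])]
300 110 [array([696., 105.]), array([640., 132.]), array([603., 150.])]
335 118 [array([663.,  29.]), array([612.,  67.]), array([579.,  92.])]
285 60 [array([825., 116.]), array([751., 141.]), array([701., 158.])]
ringc [517.7 232.6  58. ] 2.0 20.35647207383137
scalec [515.3 232.9  49. ] 1.0 129.97352767920248
hub [517.7 232.1  60. ] 2.0 4.304302839445505
btn [416.5 312.8  62. ] 128.0 140.91710331203035
clip nose [436.9 194.3  57. ] 88.0 -154.53831320032364
clip [430.7 192.3  57. ] 94.0 -155.0428776585927
lev in [562.  252.8  87. ] 50.0 24.338872432156027
lev out [589.  261.4  87. ] 79.0 21.949296338059092
[[ 0.936  0.352 -0.   ]
 [ 0.352 -0.936  0.001]
 [-0.    -0.001 -1.   ]]
```

Request:
apply_moves(
  series=[
    [[2.26, -2.53, -0.92, 0, 0, 0, 0], [2.26, -2.53, -0.92, 0, 0, 0, 0], [2.26, -2.53, -0.92, 0, 0, 0, 0], [2.26, -2.53, -0.92, 0, 0, 0, 0], [2.26, -2.53, -0.92, 0, 0, 0, 0], [2.26, -2.53, -0.92, 0, 0, 0, 0], [2.26, -2.53, -0.92, 0, 0, 0, 0], [2.26, -2.53, -0.92, 0, 0, 0, 0], [2.26, -2.53, -0.92, 0, 0, 0, 0]],
  ],
)

```text
t: 1.0
ee_pos: [330.3, -298.8, 319.6]
orientation: [-3.091, -0.562, 0.0]
ft_force: [0.7, -0.0, -0.2]
width: 19.2
```

Request:
apply_moves(
  series=[
    [[1.9, -3.29, 0, 0, 0, 0, 0], [1.9, -3.29, 0, 0, 0, 0, 0], [1.9, -3.29, 0, 0, 0, 0, 0], [1.9, -3.29, 0, 0, 0, 0, 0], [1.9, -3.29, 0, 0, 0, 0, 0], [1.9, -3.29, 0, 0, 0, 0, 0], [1.9, -3.29, 0, 0, 0, 0, 0], [1.9, -3.29, 0, 0, 0, 0, 0]],
  ],
)

```text
t: 1.8
ee_pos: [379.6, 1.2, 319.5]
orientation: [3.091, 0.562, 0.0]
ft_force: [-0.3, -1.3, 0.3]
width: 0.4
```

Request:
apply_moves(
  series=[
    [[2.11, -2.77, 0, 0, 0, 3, 0], [2.11, -2.77, 0, 0, 0, 3, 0], [2.11, -2.77, 0, 0, 0, 3, 0], [2.11, -2.77, 0, 0, 0, 3, 0], [2.11, -2.77, 0, 0, 0, 3, 0], [0, 0, 0, 0, 0, 2.6, 0], [0, 0, 0, 0, 0, 0, 0]],
  ],
)

```text
t: 2.5
ee_pos: [446.7, 160.5, 318.9]
orientation: [3.14, 0.085, -0.002]
ft_force: [0.3, -0.3, 0.2]
width: 0.6
```

Run:
```python
from h import *
d=snap('wrist','w0')
print(d['cam_to_world'].round(2),ctrl.get_obs()['qpos'].round(2))
d=load('w0')
for n,p in [('c',(516.5,232.5,60)),('clip',(431,192,57)),('btn',(418,313,62)),('lev',(576,258,87))]: print(n,w2p(d,p).round())
```

```text
[[ 5.0000e-02 -9.5000e-01 -3.0000e-01  5.2985e+02]
 [-1.0000e+00 -5.0000e-02 -2.0000e-02  1.6512e+02]
 [ 0.0000e+00  3.0000e-01 -9.5000e-01  4.6688e+02]
 [ 0.0000e+00  0.0000e+00  0.0000e+00  1.0000e+00]] [ 0.32  0.1   1.86 -0.    1.18  1.84]
c [211. 113.]
clip [237. 172.]
btn [159. 176.]
lev [188.  65.]
```

View pics/w0.png

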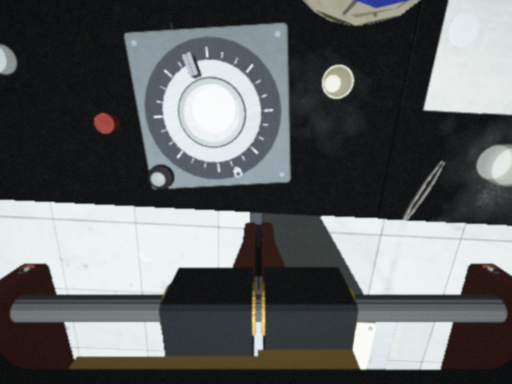

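The wrist view agrees with the prediction: lever (191,65), clip (238,172), button (160,177), hub (212,112). The next move is to the clockwise side of the lever.

Request:
apply_moves(
  series=[
    [[3.49, -1.69, 0, 0, 0, 0, 0], [3.49, -1.69, 0, 0, 0, 0, 0], [3.49, -1.69, 0, 0, 0, 0, 0], [3.49, -1.69, 0, 0, 0, 0, 0], [0, 0, 4, 0, 0, 0, 0], [0, 0, 4, 0, 0, 0, 0], [0, 0, 4, 0, 0, 0, 0], [0, 0, 4, 0, 0, 0, 0], [0, 0, 4, 0, 0, 0, 0], [0, 0, 0.7, 0, 0, 0, 0], [0, 0, 0, 0, 0, 0, 0]],
  ],
)

```text
t: 3.65
ee_pos: [581.9, 233.8, 111.7]
orientation: [3.14, 0.082, -0.004]
ft_force: [0.0, 0.1, 0.7]
width: 0.7
```

Run:
```python
from h import *
d=snap('wrist','w1');d=load('w1')
cv2.imwrite('pics/w1.png',cv2.resize(d['img'][140:384,100:420],None,fx=2.3,fy=2.3))
s=snap('top','top1')
for n,p in [('lev',(576,258,87)),('tip',(583,235,95))]: print(n,((w2p(d,p)-[100,140])*2.3).round())
print(ctrl.get_obs()['ee_pos'])
```

```text
lev [284. 221.]
tip [360. 216.]
[583.90826312 234.80272899 114.43139847]
```

View pics/w1.png

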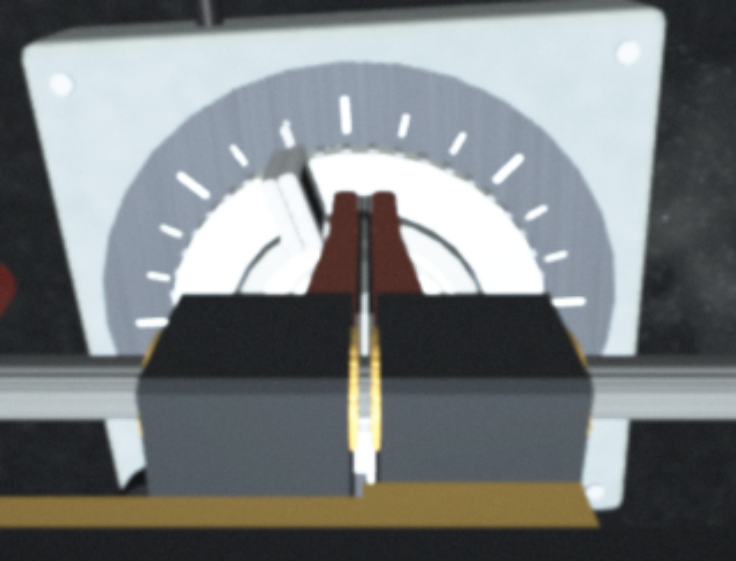

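The fingertips at (335–395,195) are clear of the lever's clockwise face (about x=315). I'll descend beside it and push counter-clockwise.

Request:
apply_moves(
  series=[
    [[0, 0, 1.5, 0, 0, 0, 0], [0, 0, 1.0, 0, 0, 0, 0], [0, 0, 0.6, 0, 0, 0, 0], [0, 0, 0, 0, 0, 0, 0]],
  ],
)

```text
t: 4.15
ee_pos: [582.0, 234.5, 80.4]
orientation: [3.14, 0.083, -0.003]
ft_force: [0.3, -0.2, -0.2]
width: 0.5
```

Request:
apply_moves(
  series=[
    [[-0.016, -0.464, 0, 0, 0, -4, 0], [-0.016, -0.464, 0, 0, 0, -4, 0], [-0.016, -0.464, 0, 0, 0, -4, 0], [-0.016, -0.464, 0, 0, 0, -4, 0], [-0.016, -0.464, 0, 0, 0, -4, 0], [-0.016, -0.464, 0, 0, 0, -4, 0], [-0.016, -0.464, 0, 0, 0, -4, 0], [-0.016, -0.464, 0, 0, 0, -4, 0], [-0.016, -0.464, 0, 0, 0, -4, 0], [0, 0, 0, 0, 0, 0, 0]],
  ],
)

```text
t: 5.15
ee_pos: [568.1, 273.2, 81.6]
orientation: [2.96, 1.051, 0.001]
ft_force: [0.8, -0.3, -0.7]
width: 0.1
```

Run:
```python
from h import *
o=ctrl.get_obs();p=o['ee_pos'];q=p[:2]-[516.5,232.5];print(np.hypot(*q),np.degrees(np.arctan2(q[1],q[0])),o['orientation'],o['ft_force'],o['qpos'].round(2))
d=snap('top','top2');d=load('top2')
cv2.imwrite('pics/top2.png',cv2.resize(d['img'][90:280,150:380],None,fx=3,fy=3,interpolation=cv2.INTER_CUBIC))
```

```text
65.71310197551826 38.30461018694075 [2.96036064e+00 1.05076602e+00 6.30367843e-04] [ 0.78160813 -0.27827926 -0.69180241] [ 0.43  0.63  1.7  -0.    0.81  1.32]
```

View pics/top2.png

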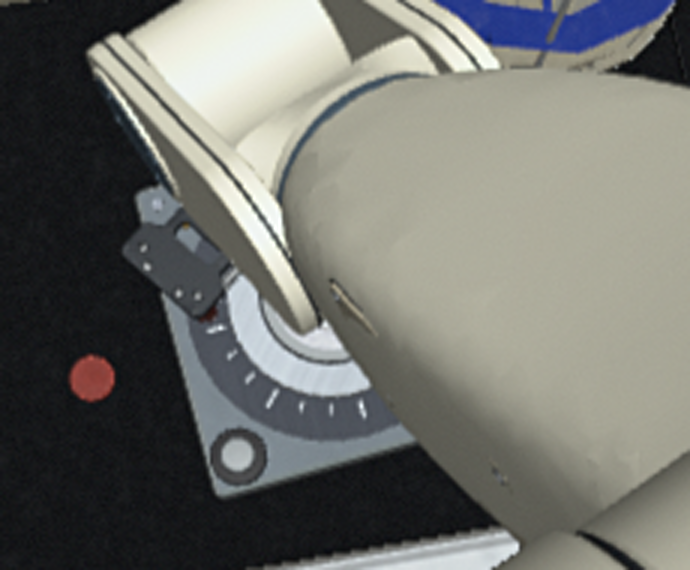

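The arm hides the ring in the top view. The finger is at 38° and radius 65.7, as planned, so I'll carry on.

Request:
apply_moves(
  series=[
    [[-0.016, -0.464, 0, 0, 0, -4, 0], [-0.016, -0.464, 0, 0, 0, -4, 0], [-0.016, -0.464, 0, 0, 0, -4, 0], [-0.016, -0.464, 0, 0, 0, -4, 0], [-0.016, -0.464, 0, 0, 0, -4, 0], [-0.016, -0.464, 0, 0, 0, -4, 0], [-0.016, -0.464, 0, 0, 0, -4, 0], [-0.016, -0.464, 0, 0, 0, -4, 0], [-0.016, -0.464, 0, 0, 0, -4, 0], [-0.016, -0.464, 0, 0, 0, -4, 0], [-0.016, -0.464, 0, 0, 0, -4, 0], [-0.016, -0.464, 0, 0, 0, -4, 0]],
  ],
)

```text
t: 6.4
ee_pos: [520.7, 297.8, 81.8]
orientation: [2.277, 2.163, 0.003]
ft_force: [3.5, 0.6, -1.7]
width: 0.5
```

Request:
apply_moves(
  series=[
    [[-0.016, -0.464, 0, 0, 0, -4, 0], [-0.016, -0.464, 0, 0, 0, -4, 0], [-0.016, -0.464, 0, 0, 0, -4, 0], [-0.016, -0.464, 0, 0, 0, -4, 0], [-0.016, -0.464, 0, 0, 0, -4, 0], [-0.016, -0.464, 0, 0, 0, -4, 0], [-0.016, -0.464, 0, 0, 0, -4, 0], [-0.016, -0.464, 0, 0, 0, -4, 0], [-0.016, -0.464, 0, 0, 0, -4, 0], [-0.016, -0.464, 0, 0, 0, -4, 0]],
  ],
)

```text
t: 7.4
ee_pos: [477.4, 285.0, 82.0]
orientation: [1.4, 2.811, 0.004]
ft_force: [3.0, 1.6, -2.4]
width: 0.4
```

Run:
```python
from h import *
o=ctrl.get_obs();p=o['ee_pos'];q=p[:2]-[516.5,232.5];print(p,np.hypot(*q),np.degrees(np.arctan2(q[1],q[0])),o['orientation'],o['ft_force'],o['qpos'].round(2))
d=snap('wrist','w2');d=load('w2')
cv2.imwrite('pics/w2.png',cv2.resize(d['img'][90:384,80:440],None,fx=2,fy=2))
for z in(60,):
  print('c',(w2p(d,(516.5,232.5,60))-[80,90])*2)
```

```text
[477.4456066  284.99586102  82.02360487] 65.42981788304175 126.64747194514781 [1.39976647 2.81073993 0.00428674] [ 2.96202282  1.63015108 -2.40628909] [ 0.52  0.55  1.87  0.    0.72 -0.13]
c [355.47473683 438.30560813]
```

View pics/w2.png

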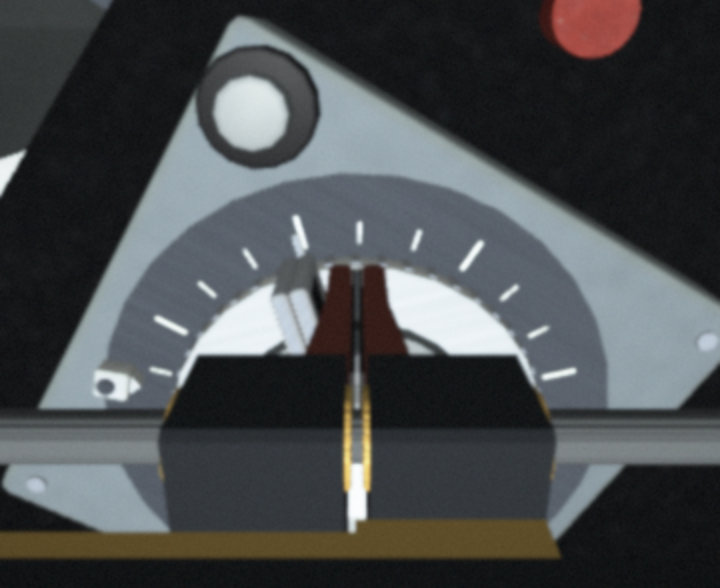

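The lever is being pushed and the pointer is visible at about (299,243). The clip nose is at (138,384) and the button top at (251,113).

Run:
```python
from h import *
d=load('w2')
for n,(u,v),z in [('ptr',(297,243),50),('levtop outer',(301,262),87),('nose',(140,385),57),('clip',(118,383),57),('btn',(251,113),62),('box corner',(238,16),46)]:
    p=p2w(d,80+u/2-.25,90+v/2-.25,z);q=p[:2]-[516.5,232.5];print(n,p.round(1),np.hypot(*q).round(1),np.degrees(np.arctan2(q[1],q[0]))%360)
```

```text
ptr [453.1 281.3  50. ] 80.1 142.3995223545374
levtop outer [451.9 291.6  87. ] 87.5 137.5340390831559
nose [437.8 201.1  57. ] 84.7 201.73070665398947
clip [430.7 196.9  57. ] 92.8 202.5274752029246
btn [414.8 313.   62. ] 129.7 141.63630394659234
box corner [393.  332.9  46. ] 159.1 140.8987324209828
```

Request:
apply_moves(
  series=[
    [[-0.016, -0.464, 0, 0, 0, -4, 0], [-0.016, -0.464, 0, 0, 0, -4, 0], [-0.016, -0.464, 0, 0, 0, -4, 0], [-0.016, -0.464, 0, 0, 0, -4, 0], [-0.016, -0.464, 0, 0, 0, -4, 0], [-0.016, -0.464, 0, 0, 0, -4, 0], [-0.016, -0.464, 0, 0, 0, -4, 0], [-0.016, -0.464, 0, 0, 0, -4, 0], [-0.016, -0.464, 0, 0, 0, -4, 0], [-0.016, -0.464, 0, 0, 0, -4, 0], [-0.016, -0.464, 0, 0, 0, -4, 0], [-0.016, -0.464, 0, 0, 0, -4, 0]],
  ],
)

```text
t: 8.65
ee_pos: [451.0, 237.7, 82.0]
orientation: [0.137, 3.137, 0.003]
ft_force: [1.4, 3.4, -0.4]
width: 0.6
```

Request:
apply_moves(
  series=[
    [[-0.008, -0.232, 0, 0, 0, -2, 0], [-0.008, -0.232, 0, 0, 0, -2, 0], [0, 0, 0, 0, 0, 0, 0], [0, 0, 0, 0, 0, 0, 0]],
  ],
)

```text
t: 9.05
ee_pos: [450.3, 232.7, 81.8]
orientation: [0.031, 3.141, 0.001]
ft_force: [1.0, 1.1, 0.1]
width: 0.4
```

Run:
```python
from h import *
o=ctrl.get_obs();p=o['ee_pos'];q=p[:2]-[516.5,232.5];print(p,np.hypot(*q),np.degrees(np.arctan2(q[1],q[0])),o['orientation'],o['ft_force'],o['qpos'].round(2))
d=snap('wrist','w3');d=load('w3')
cv2.imwrite('pics/w3.png',cv2.resize(d['img'][150:300,160:340],None,fx=4,fy=4,interpolation=cv2.INTER_CUBIC))
```

```text
[450.28471282 232.71337495  81.7791112 ] 66.21563097684573 179.81536829045484 [3.11105572e-02 3.14070959e+00 8.98398697e-04] [1.02126268 1.08788543 0.08431269] [ 0.45  0.5   1.98  0.    0.66 -1.1 ]
```

View pics/w3.png

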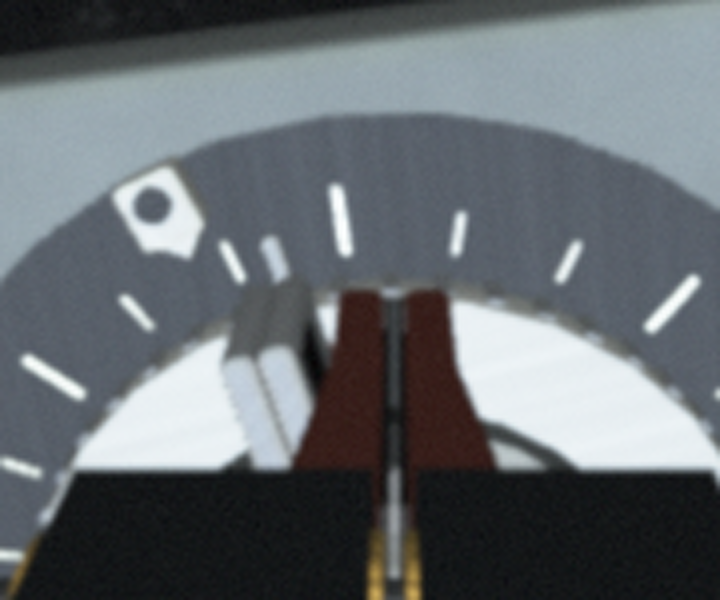

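Run:
```python
from h import *
d=load('w3')
for n,(u,v),z in [('tick L',(336,186),48),('tick L in',(346,253),48),('tick2 out',(222,243),48),('tick2 in',(241,280),48),('tick3 out',(121,297),48),('tick3 in',(152,329),48),('ptr tip',(267,239),50),('ptr base',(283,278),50),('nose',(178,256),57),('nose',(178,256),54),('hole',(153,205),57),('tickR out',(462,212),48),('tickR in',(457,254),48)]:
    p=p2w(d,160+u/4-.375,150+v/4-.375,z);q=p[:2]-[516.5,232.5];print(n,p.round(1),np.hypot(*q).round(1),np.degrees(np.arctan2(q[1],q[0]))%360)
```

```text
tick L [427.3 222.8  48. ] 89.8 186.21336685448384
tick L in [440.2 224.1  48. ] 76.8 186.25047540551293
tick2 out [437.8 201.7  48. ] 84.5 201.37451833583805
tick2 in [445.1 204.7  48. ] 76.6 201.29577739724988
tick3 out [448.1 182.3  48. ] 84.8 216.2645361673859
tick3 in [454.7 187.5  48. ] 76.5 216.0842454284138
ptr tip [436.4 210.2  50. ] 83.2 195.57260366971775
ptr base [444.  212.7  50. ] 75.1 195.31335619114373
nose [436.5 195.5  57. ] 88.1 204.81455417689162
nose [437.7 194.8  54. ] 87.3 205.5506342978478
hole [427.1 192.   57. ] 98.2 204.35925892722656
tickR out [432.7 245.3  48. ] 84.8 171.33609711756793
tickR in [440.8 244.4  48. ] 76.6 171.0995886615571
```

The tick angles come out at 171.2, 186.2, 201.3 and 216.2, 15° apart as they should be. The pointer is at 195.5° and the clip at 204.6°, so I'll push 9.1° more.

Request:
apply_moves(
  series=[
    [[-0.008, -0.232, 0, 0, 0, -2, 0], [-0.008, -0.232, 0, 0, 0, -2, 0], [-0.008, -0.232, 0, 0, 0, -2, 0], [-0.004, -0.174, 0, 0, 0, -1.5, 0], [-0.004, -0.174, 0, 0, 0, -1.5, 0], [0, 0, 0, 0, 0, 0, 0], [0, 0, 0, 0, 0, 0, 0], [0, 0, 0, 0, 0, 0, 0], [0, 0, 0, 0, 0, 0, 0]],
  ],
)

```text
t: 10.0
ee_pos: [450.5, 221.9, 81.4]
orientation: [0.219, -3.134, 0.0]
ft_force: [0.5, 2.5, 1.3]
width: 0.6
```

Run:
```python
from h import *
o=ctrl.get_obs();p=o['ee_pos'];q=p[:2]-[516.5,232.5];print(p,np.hypot(*q),np.degrees(np.arctan2(q[1],q[0])),o['orientation'],o['ft_force'],o['qpos'].round(2))
d=snap('wrist','w4');d=load('w4')
cv2.imwrite('pics/w4.png',cv2.resize(d['img'][150:300,160:340],None,fx=4,fy=4,interpolation=cv2.INTER_CUBIC))
```

```text
[450.46540106 221.91261046  81.42041698] 66.8779565683119 -170.89123567931853 [ 2.19174490e-01 -3.13362323e+00  2.93983026e-04] [0.49980883 2.5090325  1.32619101] [ 0.43  0.49  1.99 -0.    0.66 -1.28]
```

View pics/w4.png

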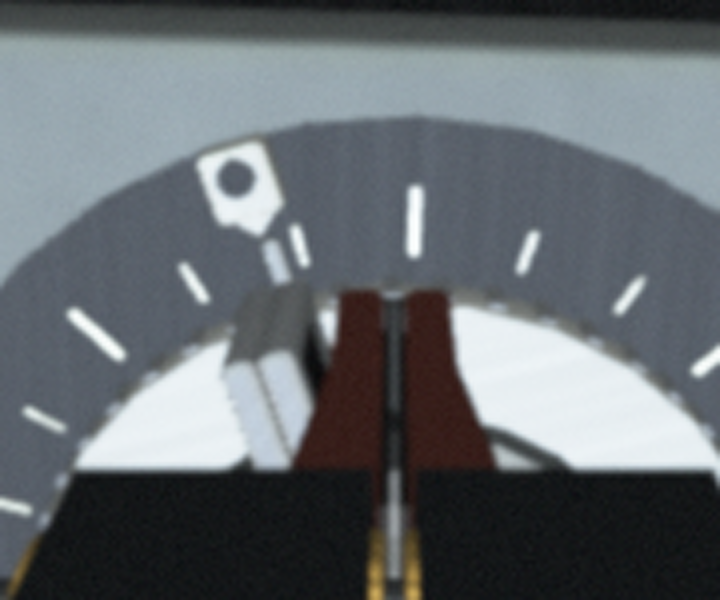

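Run:
```python
from h import *
d=load('w4')
for n,(u,v),z in [('tick out',(294,226),48),('tick in',(305,266),48),('tick3 out',(181,265),48),('tick3 in',(207,302),48),('ptr tip',(268,240),50),('ptr base',(284,278),50),('nose',(260,236),55),('hole',(235,179),57),('cornerL',(197,159),57),('cornerR',(261,138),57)]:
    p=p2w(d,160+u/4-.375,150+v/4-.375,z);q=p[:2]-[516.5,232.5];print(n,p.round(1),np.hypot(*q).round(1),np.degrees(np.arctan2(q[1],q[0]))%360)
```

```text
tick out [437.7 201.9  48. ] 84.5 201.2428350347872
tick in [445.2 204.7  48. ] 76.5 201.27528943291958
tick3 out [448.2 182.3  48. ] 84.8 216.29924748452765
tick3 in [454.9 187.6  48. ] 76.2 216.04167786623444
ptr tip [440.3 197.7  50. ] 83.8 204.56278864188351
ptr base [447.2 201.3  50. ] 76.0 204.24189391784853
nose [437.7 196.6  55. ] 86.6 204.518521483622
hole [427.2 191.5  57. ] 98.2 204.67632682667374
cornerL [424.6 184.8  57. ] 103.5 207.4179185770629
cornerR [419.4 195.1  57. ] 104.0 201.07315606899712
```

The pointer at 204.4° and the clip at 204.6° agree within about 0.3 mm. Now back off, lift, and go over the button.

Request:
apply_moves(
  series=[
    [[0, 0.3, 0, 0, 0, 0, 0], [0, 0.5, 0, 0, 0, 0, 0], [0, 0, -1.5, 0, 0, 0, 0], [0, 0, -2, 0, 0, 0, 0], [0, 0, -1.4, 0, 0, 0, 0], [0.72, 2.91, 0, 0, 0, 0, 0], [0.72, 2.91, 0, 0, 0, 0, 0], [0.72, 2.91, 0, 0, 0, 0, 0], [0, 0, 0, 0, 0, 0, 0], [0, 0, 0, 0, 0, 0, 0]],
  ],
)

```text
t: 11.05
ee_pos: [415.4, 313.5, 130.3]
orientation: [0.222, -3.133, 0.001]
ft_force: [0.4, 0.4, 0.3]
width: 0.7
```

Run:
```python
from h import *
o=ctrl.get_obs();print(o['ee_pos'],o['ft_force'])
d=snap('top','top3');d=snap('scene','sc3');d=load('scene0')
# button height from two views: triangulate dark housing/button top centre
g=cv2.cvtColor(d['img'],cv2.COLOR_BGR2GRAY)
print([w2p(d,(416,313,z)).round(1) for z in (46,55,62,70)])
cv2.imwrite('pics/b.png',cv2.resize(d['img'][195:245,250:310],None,fx=8,fy=8,interpolation=cv2.INTER_CUBIC))
```

```text
[415.4115472  313.54238992 130.26775772] [0.38500553 0.40966167 0.26829198]
[array([274. , 224.9]), array([274. , 221.3]), array([274. , 218.4]), array([274. , 215.1])]
```

View pics/b.png

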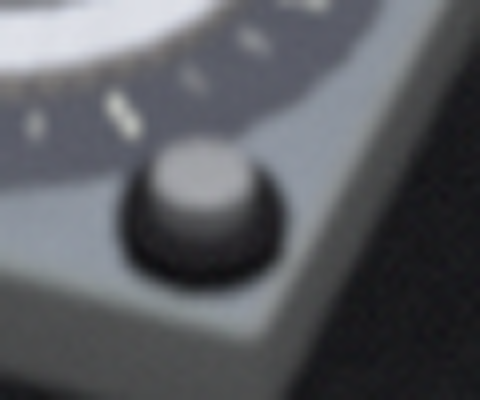

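The button stands well above its housing, its top at crop pixel (202,173), which gives z ≈ 66 mm. I'll press straight down while watching the force.

Request:
apply_moves(
  series=[
    [[0, 0, 2.5, 0, 0, 0, 0], [0, 0, 1.5, 0, 0, 0, 0], [0, 0, 0.5, 0, 0, 0, 0], [0, 0, 0.3, 0, 0, 0, 0], [0, 0, 0.2, 0, 0, 0, 0], [0, 0, 0, 0, 0, 0, 0]],
  ],
)

```text
t: 11.75
ee_pos: [416.2, 313.1, 80.9]
orientation: [-0.219, 3.134, -0.0]
ft_force: [-0.1, -1.4, 2.6]
width: 0.6
```

Request:
apply_moves(
  series=[
    [[0, 0, 0.2, 0, 0, 0, 0], [0, 0, 0.2, 0, 0, 0, 0], [0, 0, 0, 0, 0, 0, 0]],
  ],
)

```text
t: 12.05
ee_pos: [416.3, 313.4, 76.7]
orientation: [-0.22, 3.133, 0.0]
ft_force: [1.4, -3.1, 4.5]
width: 0.6
```

Request:
apply_moves(
  series=[
    [[0, 0, 0.15, 0, 0, 0, 0], [0, 0, 0.1, 0, 0, 0, 0], [0, 0, 0, 0, 0, 0, 0]],
  ],
)

```text
t: 12.35
ee_pos: [416.4, 313.5, 75.9]
orientation: [-0.22, 3.133, 0.0]
ft_force: [-3.5, -7.3, 25.7]
width: 0.4
```

Request:
apply_moves(
  series=[
    [[0, 0, 0.1, 0, 0, 0, 0], [0, 0, 0, 0, 0, 0, 0], [0, 0, 0, 0, 0, 0, 0]],
  ],
)

```text
t: 12.65
ee_pos: [416.5, 313.5, 75.7]
orientation: [-0.22, 3.133, 0.001]
ft_force: [-6.0, -8.3, 34.9]
width: 0.4
```

The force rose from 4.5 to 35 N with no further motion, about 6 mm after first contact, so the button is at its stop. I'll release, then retreat far enough to check.

Request:
apply_moves(
  series=[
    [[0, 0, -0.5, 0, 0, 0, 0], [0, 0, -1, 0, 0, 0, 0], [0, 0, -2, 0, 0, 0, 0], [0, 0, -4, 0, 0, 0, 0], [0, 0, -4, 0, 0, 0, 0], [0, 0, -4, 0, 0, 0, 0], [0, 0, -4, 0, 0, 0, 0], [0, -1.5, 0, 0, 0, 0, 0], [0, -3, 0, 0, 0, 0, 0], [0, -3, 0, 0, 0, 0, 0], [0, 0, 0, 0, 0, 0, 0], [0, 0, 0, 0, 0, 0, 0]],
  ],
)

```text
t: 13.85
ee_pos: [426.3, 238.7, 267.6]
orientation: [0.217, -3.133, -0.0]
ft_force: [0.8, 0.2, -0.1]
width: 0.8
```

Run:
```python
from h import *
o=ctrl.get_obs();print(o['ee_pos'],o['ft_force'],o['t'])
d=snap('wrist','w5');s=snap('scene','sc5');d=load('w5')
b=load('sc5')['img'][195:245,250:310]
a=cv2.resize(d['img'][90:300,120:400],None,fx=2.5,fy=2.5,interpolation=cv2.INTER_CUBIC)
a[:200,:240]=cv2.resize(b,(240,200),interpolation=cv2.INTER_CUBIC)
cv2.imwrite('pics/w5.png',a)
```

```text
[426.25338892 238.73149736 267.57534191] [ 0.79105151  0.24517878 -0.14679781] 13.85
```

View pics/w5.png

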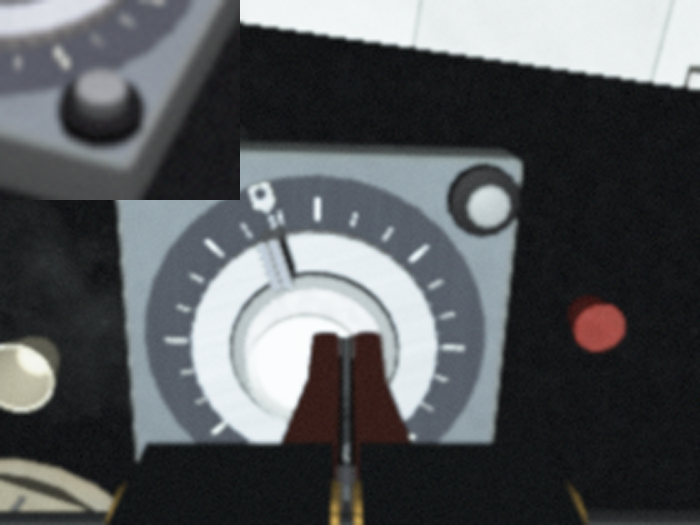

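The pointer and lever (lever at about (277,262)) are in line with the clip at (262,195). In the inset the button is up, the same as before. The dish, crucible and stopper look undisturbed, and the arm is clear at z 267 with no force. Handing in.

```bash
python3 -c "
from workcell import ctrl
print(ctrl.close_job())"
```

```text
the job is handed in; nothing more can be done
None
```

The ring is set and the read button has been pressed and released. I handed the job in at about 14 s of the 58 s, and no verdict was reported.

- **Ring:** With closed fingers I pushed the lever's clockwise-looking face about 180° counter-clockwise. The pointer then measured about 204.4° in the world frame and the clip about 204.6°, a difference of about 0.3 mm along the scale. The scale ticks measured 15° apart, which supports that reading.
- **Button:** I pressed the button straight down. The force was about 4.5 N, then rose to 35 N at the stop, after about 6 mm of travel.
- **Last check:** The final pictures, judged by eye, showed the pointer still in line with the clip and the button up again. The dish, crucible and stopper looked undisturbed. The arm stood clear with no contact force.

**Checks that disagreed:** One early wrist view put the clip at 202°, against about 205° from the top camera. Two closer views gave about 204.6°, and I used that. I viewed 11 pictures, one over the budget of 10.

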